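Wring the steel gauge block onto the lower block

ROBOT

A 6-joint arm with a two-finger parallel gripper is mounted at the origin on the work surface. World frame = base frame: x ahead of the robot, y to its left, z up, the work surface at z = 0. Lengths are in mm, angles in rad, forces in N, time in s.
With the tool pointing down it reaches from about 350 to 975 mm from the base axis. Payload 7.1 kg.
Tool frame: the origin (TCP) lies between the finger pads; the fingertips stand 14 mm ahead of it and the grasp point (between the pads) lies 5 mm behind it; z points along the fingers, y is the line along which they close (so a half turn about z gives the same grasp; the last joint's range is limited). The gripper opens to 88 mm and grips with 3 to 60 N. Pads are 20 mm wide; open, the fingers measure 115 mm over their backs; the gripper's body (75 mm by 178 mm) begins 61 mm behind the grasp point.
Start: joints at [1.137, 0.423, 1.63, -0, 1.089, -0.019], TCP at [251.847, 571.995, 236.675] pointing down, gripper open.
Joint ranges: [-3, 3], [-0.9, 2.11], [0.09, 2.58], [-1.31, 4.45], [0.11, 2.69], [-2.54, 2.54]. Speed limits (rad/s): [2.39, 2.39, 3.01, 3.14, 3.14, 3.14].

INTERFACE

Orientations are given as a rotation vector (axis times angle).
In Python, from workcell import ctrl gives the robot as it stands. The module is installed in compiled form; this text tells all that it offers.
- The arm moves only by the tool servo_tool, never from a script. Its argument "plan" is a list of rows, each a list of 3 entries, a list of its own where there are three numbers: the closure, from 0 (fully open) to 1 (shut), then the shift along the world's x, y, z in mm, then the turn about the world's z in degrees. In form: [[hand, [x, y, z], yaw], ...]. A call has 1 to 10 rows; each row is the pose to reach, as a shift and turn from the pose commanded when the call began; what a row does not reach only later rows make up. A row lasts 1/12 s, in which the tool goes at most 41.7 mm and 7.16 degrees, less where a joint would pass 70% of its speed; a pose out of reach is approached as far as the arm can. A call with a gripper value outside its range is refused whole. The fingers move at their own pace and stop on an object; the grip force is fixed at half the most. Time passes only in rows, so rows that repeat a pose let the fingers close. It gives the time, the measured TCP pose, the force, the opening and the grip force at its end, in the units of the state.
- ctrl.get_obs(): the state, without advancing time (a new reading comes with each control period).
- ctrl.get_image(name): name is "side" or "top" or "wrist"; returns the picture (384x512x3 uint8, blue, green, red); there is no depth.
- ctrl.camera_info(name): a dict with "fovy" (degrees; the focal length in pixels is half the picture's height over the tangent of half this angle, whatever the lens; pixels are square), "cx", "cy" (the principal point, pixels), "rvec" (rotation vector, rad) and "tvec" (3), from world to camera coordinates, as OpenCV has them; the wrist camera has in their place "T_tool_cam" (4x4, takes a point from camera to tool coordinates, whose origin is the TCP and whose axes are the flange's). Camera axes: x right, y down, z forward; pixel columns grow to the right and rows downward; lengths in mm; the calibration is good to about 2 mm. A picture is of the moment at which its call begins: read the wrist's pose just before it. camera_info takes no time and is no camera call.
- ctrl.close_job(): hands the job in; it is judged then, once.
The state is a dict: "t": time; "qpos": joint angles; "qvel": joint speeds; "joint_torque": joint torques, N m; "ee_pos": TCP position; "orientation": TCP orientation; "ft_force": force on the tool from outside, world axes, zero at the start; "moment": the same for the moment, N m; "width": finger opening in mm; "grasp_force": force on a finger pad.
Only numpy, scipy, OpenCV 4.12 (cv2) and the standard library are available. Lean on these libraries where they do the work, as an engineer would, in place of code of your own. Each camera call takes 0.05 s, during which the arm holds its last target. There are 200 camera calls.

TASK

Make up the height stack: take the loose bright steel gauge block and lay it flat along the top of the steel block in the red holder, overhanging one end by about a third of its length. Keeping the two faces in contact, slide it along until its face fully covers the lower one with the ends and sides flush, then let go. Leave the brass and green blocks where they are.

Things in the scene. Friction and masses are not known exactly. Their poses are not given: they have to be found in the camera images.
- steel_block: Loose plain bright steel gauge block, 90 x 32 x 30 mm (x, y, z), 0.55 to 0.8 kg, lying flat on the bench. Origin at the centre of its underside, x along its length, z up.
- holder: Low red holder fixed to the bench (foot 120 x 76 x 12 mm, side cheeks up to 28 mm high) gripping a bright steel lower gauge block, 90 mm long (x) by 32 mm wide (y). The lower block's flat top face, the highest part, is 50 mm above the bench, centred over the origin. Origin: centre of the foot's underside, on the bench; x along the block's length, z up.
- brass_block: Loose brass block with two dark round spots on top, 90 x 32 x 30 mm, lying flat on the bench; a bystander. Origin at the centre of its underside, x along its length.
- green_block: Loose green plastic block with one black round spot on top, 70 x 45 x 25 mm, lying flat on the bench; a bystander. Origin at the centre of its underside, x along its length.
There are look-alikes about, which are no part of the job. There is more than one size of the steel_block; the job needs the largest.

How it is judged:
By the outcome, as a careful person would: the job done as asked, in the order asked, and still so for the second after the job is handed in, with the robot touching nothing.
It also fails if it takes over 45 s, if anything falls off the work surface, if the arm or the gripper's body presses on something with over 40 N, if the wrist force passes 120 N, or if a joint passes its speed limit or range.

## Working session

There is one attempt and no reset: what is moved stays moved. The work goes in short steps, Python scripts to look and compute and a tool call to move; the robot and the scene stay as the last step left them, time stands still between calls to the robot, and variables do not carry over. Pictures are saved under pics/ and viewed, at most 10 in all, crops included, and the job is handed in when it is done.

Besides the shell and the picture viewer there is one more tool, called after "Call:" by a JSON object that holds its "api" and its "payload". servo_tool: Moves the arm, as the interface text tells. Its arguments: {"type":"object","properties":{"plan":{"type":"array"}},"required":["plan"]}

```bash
mkdir -p pics
cat > h.py <<'E'
import numpy as np, cv2
from workcell import ctrl
def K(i,h=384):
    f=h/2/np.tan(np.radians(i["fovy"])/2); return f,i["cx"],i["cy"]
def pose(name,obs=None):
    i=ctrl.camera_info(name)
    if "rvec" in i:
        R=cv2.Rodrigues(np.array(i["rvec"],float))[0]; t=np.array(i["tvec"],float).ravel()
        return i,R.T,-R.T@t
    T=np.array(i["T_tool_cam"]); Rt=cv2.Rodrigues(np.array(obs["orientation"],float))[0]
    return i,Rt@T[:3,:3],Rt@T[:3,3]+np.array(obs["ee_pos"])
def ray(name,px,z,obs=None):
    i,R,c=pose(name,obs); f,cx,cy=K(i); px=np.atleast_2d(np.array(px,float))
    d=np.c_[(px[:,0]-cx)/f,(px[:,1]-cy)/f,np.ones(len(px))]@R.T
    s=(z-c[2])/d[:,2]; return c+d*s[:,None]
def proj(name,P,obs=None):
    i,R,c=pose(name,obs); f,cx,cy=K(i); q=(np.atleast_2d(P)-c)@R
    return np.c_[f*q[:,0]/q[:,2]+cx,f*q[:,1]/q[:,2]+cy]
E
python3 - <<'E'
from h import *
o=ctrl.get_obs(); print(o)
for n in("top","side","wrist"):
    print(n,ctrl.camera_info(n)); cv2.imwrite(f"pics/{n}0.png",ctrl.get_image(n))
E
```

```text
{'t': 0.0, 'qpos': array([ 1.13697437e+00,  4.23834275e-01,  1.63068356e+00, -4.42299961e-06,
        1.08859163e+00, -1.90195036e-02]), 'qvel': array([ 1.59449121e-03,  8.84685789e-05,  5.73562851e-04,  3.69833772e-04,
       -8.67636495e-05, -1.47819362e-03]), 'joint_torque': array([ 2.40585330e-03, -5.44622254e+01, -2.73667520e+01,  6.44784328e-02,
        2.26487214e-02, -1.44868659e-04]), 'ee_pos': array([251.64601649, 571.52026629, 235.90830969]), 'orientation': array([-6.46836295e-01, -3.07393663e+00,  2.32291942e-03]), 'ft_force': array([0.27626499, 0.9219833 , 0.38090758]), 'moment': array([ 0.02245049, -0.01308371, -0.0015882 ]), 'grasp_force': 0.0, 'width': 88.02062420797638}
top {'fovy': 55.991979095314406, 'cx': 252.03946817093797, 'cy': 195.86321703688654, 'rvec': array([ 2.12285126, -2.1806447 ,  0.15849846]), 'tvec': array([-11.52775687, 594.8105484 , 807.58450986])}
side {'fovy': 54.14954358053457, 'cx': 260.38981260342484, 'cy': 184.766978469311, 'rvec': array([ 0.17168956, -2.87221168,  1.12970325]), 'tvec': array([577.12814318, 111.85672757, 823.81582153])}
wrist {'fovy': 71.48671159043062, 'cx': 257.32896977658197, 'cy': 193.10417954680463, 'T_tool_cam': array([[ 1.85967240e-03, -9.71004727e-01, -2.39053050e-01,
         6.58093841e+01],
       [ 9.99997619e-01,  2.07879279e-03, -6.64495405e-04,
         5.66163165e-02],
       [ 1.14216994e-03, -2.39051245e-01,  9.71006281e-01,
        -1.47859076e+02],
       [ 0.00000000e+00,  0.00000000e+00,  0.00000000e+00,
         1.00000000e+00]])}
```

View pics/top0.png

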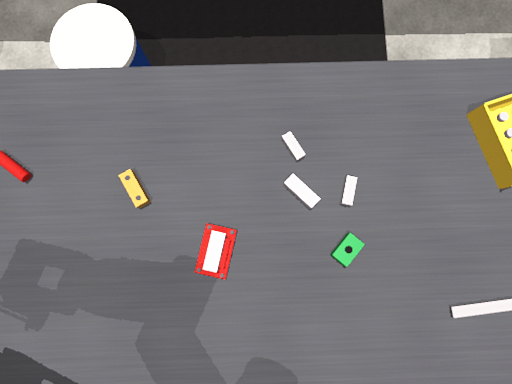

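View pics/side0.png

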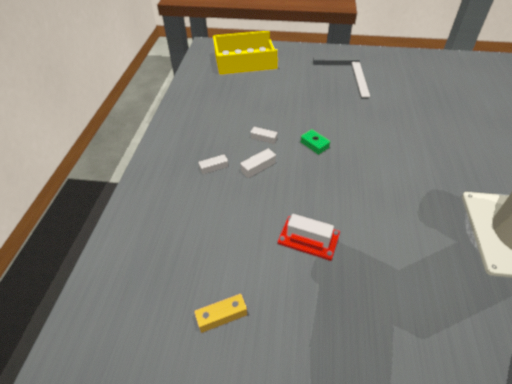

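Top view: white blocks at (302,190) (largest), (293,146) and (349,190) (both smaller), a long bar at (485,307), and the holder's own steel block at (214,251). The brass block is at (133,188) and the green one at (348,250). Next I'll measure them and check a crop of my choice, (302,190).

Run:
```python
from h import *
im=cv2.imread("pics/top0.png"); hsv=cv2.cvtColor(im,cv2.COLOR_BGR2HSV)
def rects(m,zs,tag):
    for c in cv2.findContours(m,0,2)[0]:
        if cv2.contourArea(c)<80: continue
        (u,v),_,_=r=cv2.minAreaRect(c)
        if not(80<u<400 and 110<v<300): continue
        for z in zs:
            P=ray("top",c.reshape(-1,2),z)[:,:2].astype(np.float32)
            (cc,s,a)=cv2.minAreaRect(P); b=cv2.boxPoints((cc,s,a)); e=b[1]-b[0]; g=b[2]-b[1]
            l=e if np.hypot(*e)>np.hypot(*g) else g
            print(tag,(int(u),int(v)),z,np.round(cc,1),np.round(s,1),"yaw %.1f"%(np.degrees(np.arctan2(l[1],l[0]))%180))
w=((hsv[...,1]<40)&(hsv[...,2]>170)).astype(np.uint8)*255
rects(w,(30,50),"white")
rects(cv2.inRange(hsv,(50,100,60),(80,255,255)),(25,),"green")
rects(cv2.inRange(hsv,(12,100,60),(35,255,255)),(30,),"brass")
rects(cv2.inRange(hsv,(0,100,60),(8,255,255)),(12,),"red")
c=im[120:290,180:380]; cv2.imwrite("pics/c1.png",cv2.resize(c,None,fx=4,fy=3.5,interpolation=cv2.INTER_CUBIC))
```

```text
white (213, 250) 30 [469.  65.] [34.3 92.6] yaw 166.1
white (213, 250) 50 [469.1  63. ] [33.5 90.4] yaw 166.1
white (349, 189) 30 [ 604.4 -260.6] [26.4 71.3] yaw 166.1
white (349, 189) 50 [ 601.4 -254.9] [25.7 69.6] yaw 166.1
white (301, 190) 30 [ 606.4 -146.8] [91.8 34. ] yaw 45.0
white (301, 190) 50 [ 603.4 -143.8] [89.6 33.2] yaw 45.0
white (293, 144) 30 [ 718.5 -131.4] [71.1 26.7] yaw 30.2
white (293, 144) 50 [ 712.8 -128.8] [69.4 26. ] yaw 30.2
green (347, 249) 25 [ 464.2 -248.4] [47.8 72.3] yaw 138.4
brass (133, 188) 30 [621.9 254.1] [97.1 37.1] yaw 29.0
red (215, 250) 12 [469.  63.] [ 77.  120.5] yaw 165.9
```

View pics/c1.png

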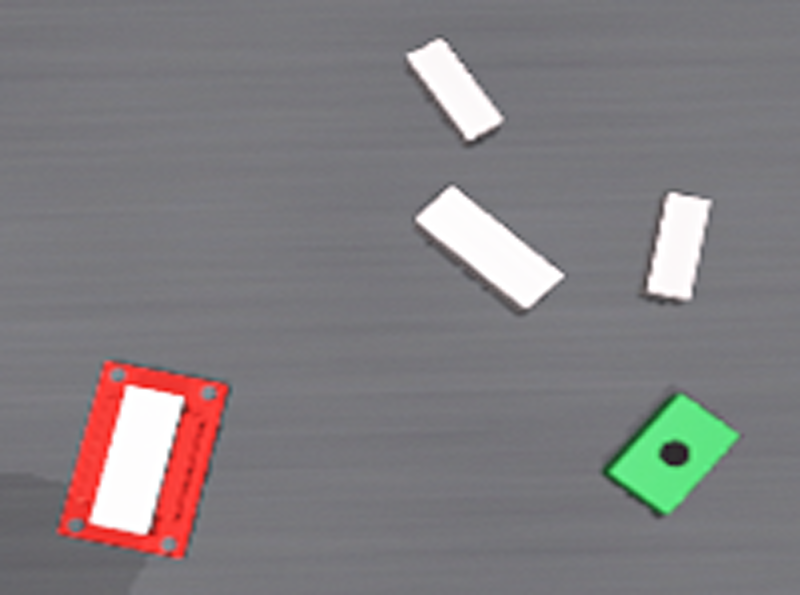

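The largest loose steel block is confirmed: centre about (606,-147), yaw about 45°, 90x32 mm; the other two are about 70x26. The holder is at (469,63), yaw 166°. I'll hover over the chosen block.

Call:
{"api": "servo_tool", "payload": {"plan": [[0,[36,-72,0],-6],[0,[72,-144,0],-12],[0,[108,-216,0],-18],[0,[144,-288,0],-24],[0,[180,-360,0],-30],[0,[180,-360,0],-37],[0,[180,-360,0],-44],[0,[180,-360,0],-51],[0,[180,-360,0],-56],[0,[180,-360,0],-56]]}}

```text
t: 0.98
ee_pos: [432.6, 209.1, 236.7]
orientation: [2.021, 2.404, -0.001]
ft_force: [0.8, 0.9, 0.1]
width: 87.8
grasp_force: 0.0
```

Call:
{"api": "servo_tool", "payload": {"plan": [[0,[174,-356,-86],-55],[0,[174,-356,-86],-55],[0,[174,-356,-86],-55],[0,[174,-356,-86],-55],[0,[174,-356,-86],-55],[0,[174,-356,-86],-55],[0,[174,-356,-86],-55],[0,[174,-356,-86],-55],[0,[174,-356,-86],-55],[0,[174,-356,-86],-55]]}}

```text
t: 1.82
ee_pos: [606.6, -147.1, 149.7]
orientation: [2.901, 1.206, -0.0]
ft_force: [0.1, -0.3, -0.2]
width: 87.7
grasp_force: 0.0
```

Call:
{"api": "servo_tool", "payload": {"plan": [[0,[0,0,0],0],[0,[0,0,0],0],[0,[0,0,0],0]]}}

```text
t: 2.07
ee_pos: [605.1, -143.5, 150.3]
orientation: [-2.899, -1.207, 0.002]
ft_force: [-0.1, 0.1, 0.5]
width: 87.7
grasp_force: 0.0
```

```bash
cat >> h.py <<'E'
def tooly(o):
    R=cv2.Rodrigues(np.array(o["orientation"],float))[0]; return np.degrees(np.arctan2(R[1,1],R[0,1]))
def wrects(im,o,zs,name="wrist",vmin=150,amin=800):
    hsv=cv2.cvtColor(im,cv2.COLOR_BGR2HSV)
    m=((hsv[...,1]<40)&(hsv[...,2]>vmin)).astype(np.uint8)*255
    for c in cv2.findContours(m,0,2)[0]:
        if cv2.contourArea(c)<amin: continue
        for z in zs:
            P=ray(name,c.reshape(-1,2),z,o)[:,:2].astype(np.float32)
            cc,s,a=cv2.minAreaRect(P); b=cv2.boxPoints((cc,s,a)); e=b[1]-b[0]; g=b[2]-b[1]
            l=e if np.hypot(*e)>np.hypot(*g) else g
            print(c.reshape(-1,2).mean(0).astype(int),z,np.round(cc,1),np.round(s,1),"yaw %.1f"%(np.degrees(np.arctan2(l[1],l[0]))%180))
E
python3 - <<'E'
from h import *
o=ctrl.get_obs(); im=ctrl.get_image("wrist"); cv2.imwrite("pics/w1.png",im)
print(o["t"],o["ee_pos"],tooly(o),o["qpos"])
for v in (150,200,235): wrects(im,o,(30,),vmin=v)
E
```

```text
2.0667 [ 605.07875283 -143.45061522  150.283371  ] -44.786344191039326 [-2.52046360e-01  5.24152898e-01  1.69318303e+00  3.39132665e-04
  9.25714063e-01  5.29418350e-01]
[266 191] 30 [ 606.2 -146.4] [89.8 32.9] yaw 44.7
[ 20 130] 30 [472.9  70.3] [35.5 58.4] yaw 165.9
[333  99] 30 [ 718.  -131.1] [70.1 26. ] yaw 30.9
[261 179] 30 [ 622.7 -130. ] [41.1 30.9] yaw 44.7
[ 20 131] 30 [472.8  70.8] [34.5 56.4] yaw 165.9
[333  99] 30 [ 717.8 -131.1] [68.3 24.1] yaw 30.8
[259 169] 30 [ 623.2 -129.8] [37.8 29.3] yaw 45.3
[ 19 131] 30 [473.   71.2] [33.7 53.8] yaw 165.8
[333 100] 30 [ 717.9 -130.9] [66.6 22.5] yaw 30.9
```

View pics/w1.png

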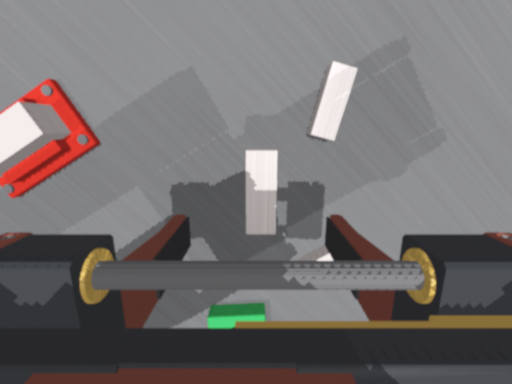

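The wrist view shows the block centred at (262,192) between the fingers. Descending.

Call:
{"api": "servo_tool", "payload": {"plan": [[0,[0,-2,-30],0],[0,[0,-2,-60],0],[0,[0,-2,-85],0],[0,[0,-2,-105],0],[0,[0,-2,-118],0],[0,[0,-2,-126],0],[0,[0,-2,-130],0],[0,[0,-2,-131.5],0],[0,[0,-2,-131.5],0],[0,[0,-2,-131.5],0]]}}

```text
t: 2.95
ee_pos: [606.6, -146.1, 20.2]
orientation: [2.899, 1.208, 0.002]
ft_force: [0.4, -0.5, 0.6]
width: 87.9
grasp_force: 0.0
```

Call:
{"api": "servo_tool", "payload": {"plan": [[1,[0,0,0],0],[1,[0,0,0],0],[1,[0,0,0],0],[1,[0,0,0],0],[1,[0,0,0],0],[1,[0,0,0],0],[1,[0,0,0],0],[1,[0,0,0],0],[1,[0,0,0],0],[1,[0,0,0],0]]}}

```text
t: 3.78
ee_pos: [606.1, -146.1, 19.2]
orientation: [2.9, 1.208, 0.001]
ft_force: [1.6, -0.5, -0.6]
width: 31.9
grasp_force: 30.0
```

Block gripped (31.9 mm). I'll lift and carry it to a hover just short of the holder, so the wrist camera can see the lower block.

Call:
{"api": "servo_tool", "payload": {"plan": [[1,[0,0,15],0],[1,[0,0,40],0],[1,[0,0,70],0],[1,[-15,15,90],-5],[1,[-40,42,100],-11],[1,[-65,70,100],-18],[1,[-90,97,100],-25],[1,[-115,124,100],-32],[1,[-140,151,100],-39],[1,[-160,175,100],-45]]}}

```text
t: 4.62
ee_pos: [442.5, 30.1, 119.3]
orientation: [-3.141, 0.004, 0.004]
ft_force: [0.0, 0.7, -7.8]
width: 31.6
grasp_force: 30.0
```

Call:
{"api": "servo_tool", "payload": {"plan": [[1,[-20,22,0],-6],[1,[-40,42,0],-11],[1,[-50,52,0],-14],[1,[-50,52,0],-14],[1,[-50,52,0],-14],[1,[-50,52,0],-14],[1,[-50,52,0],-14]]}}

```text
t: 5.2
ee_pos: [396.7, 80.6, 119.5]
orientation: [-3.119, 0.376, -0.001]
ft_force: [0.5, 0.4, -6.7]
width: 32.0
grasp_force: 30.0
```

Run:
```python
from h import *
o=ctrl.get_obs(); im=ctrl.get_image("wrist"); cv2.imwrite("pics/w2.png",im)
print(o["t"],o["ee_pos"],tooly(o),o["width"],o["ft_force"])
wrects(im,o,(50,),vmin=150)
```

```text
5.2 [396.71431564  80.63401201 119.46653326] -103.76183345778462 32.010056518939365 [ 0.50580525  0.41997422 -6.69719591]
[254 298] 50 [303.4 103.5] [49.2 29. ] yaw 76.3
[257 196] 50 [388.1  82.8] [51.5 82.8] yaw 166.3
[256 121] 50 [471.6  63.9] [34.3 82.2] yaw 165.8
```

View pics/w2.png

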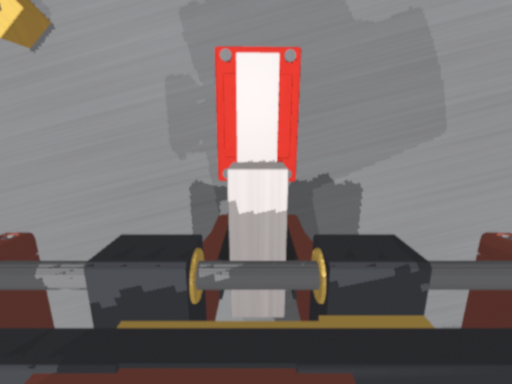

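```bash
cat > m.py <<'E'
from h import *
def edges(p,lo):  # subpixel positions of strong steps
    p=cv2.GaussianBlur(p.astype(np.float32).reshape(1,-1),(0,0),1).ravel(); g=np.gradient(p); out=[]
    for i in range(2,len(g)-2):
        if abs(g[i])>lo and abs(g[i])>=abs(g[i-1]) and abs(g[i])>abs(g[i+1]):
            a,b,c=map(abs,g[i-1:i+2]); out.append((round(float(i+.5*(a-c)/(a-2*b+c)),2),round(float(g[i]),1)))
    return out
E
python3 - <<'E'
from m import *
im=cv2.imread("pics/w2.png"); G=im[...,1]
print("col",edges(G[:,245:270].mean(1)[:330],5))
for r in (70,90,110,130,145,152,180,195): print(r,edges(G[r-2:r+3].mean(0)[200:310],12))
E
```

```text
col [(46.31, -19.0), (51.79, 47.2), (161.19, -25.5), (168.77, 25.1), (211.61, -15.1), (260.39, -23.9), (289.13, 19.1), (317.11, -6.9), (320.15, -5.9), (327.28, -15.0)]
70 [(14.83, -19.5), (35.52, 47.6), (79.05, -52.3), (100.01, 19.5)]
90 [(15.52, -19.7), (35.68, 50.9), (78.62, -47.9), (99.05, 20.1)]
110 [(15.86, -19.6), (35.81, 49.3), (78.05, -51.5), (98.14, 20.0)]
130 [(16.62, -19.4), (35.97, 48.2), (77.6, -47.4), (97.15, 20.4)]
145 [(16.83, -18.9), (36.26, 46.6), (77.08, -49.6), (96.68, 18.8)]
152 [(17.17, -19.4), (36.26, 46.3), (76.96, -51.5), (96.23, 20.0)]
180 [(27.0, 35.8), (87.79, -41.8)]
195 [(27.08, 40.0), (87.3, -39.6)]
```

```bash
python3 - <<'E'
from m import *
o={"ee_pos":[396.7143,80.634,119.4665],"orientation":None}
from h import ctrl
c=ctrl.get_obs(); print(c["ee_pos"],tooly(c)); o["orientation"]=c["orientation"]; o["ee_pos"]=c["ee_pos"]
Rt=cv2.Rodrigues(c["orientation"])[0]
T=lambda P:(P-c["ee_pos"])@Rt
def side(z,px): 
    P=T(ray("wrist",px,z,o)); print(z,np.round(P[:,:2],2).tolist(),"slope deg",np.round(np.degrees(np.polyfit(P[:,0],P[:,1],1)[0]),2) if len(P)>1 else ""); return P
R=[70,90,110,130,145,152]
side(50,[(235.52,70),(235.68,90),(235.81,110),(235.97,130),(236.26,145),(236.26,152)])
side(50,[(279.05,70),(278.62,90),(278.05,110),(277.6,130),(277.08,145),(276.96,152)])
side(50,[(257.5,51.79)])
zt=c["ee_pos"][2]+10.8
side(zt,[(227,180),(227.08,195)]); side(zt,[(287.79,180),(287.3,195)]); side(zt,[(257.5,168.77)]); side(zt-30,[(257.5,161.19)])
# block in grasp view (tool frame), before grasping
E
python3 - <<'E'
from m import *
im=cv2.imread("pics/w1.png"); G=im[...,1]
print("col",edges(G[:,252:272].mean(1)[100:260],8))
E
```

```text
[396.63346642  80.54322834 119.36658636] -103.79280124181338
50 [[105.93, -16.46], [91.77, -16.59], [77.13, -16.75], [61.97, -16.89], [50.24, -16.86], [44.67, -16.96]] slope deg 0.44
50 [[106.0, 16.31], [91.84, 16.28], [77.19, 16.15], [62.03, 16.1], [50.3, 15.92], [44.72, 15.94]] slope deg 0.38
50 [[118.45, 0.06]] slope deg 
130.16658635676075 [[37.45, -15.86], [29.35, -16.02]] slope deg 1.16
130.16658635676075 [[37.5, 15.94], [29.4, 15.92]] slope deg 0.16
130.16658635676075 [[43.39, 0.09]] slope deg 
100.16658635676075 [[43.56, 0.13]] slope deg 
col [(49.76, 28.8), (89.81, -16.1), (134.04, -20.0)]
```

The wrist view shows the lower block's far end at (257,52) and the held block's end at (257,169), so flush is 75 mm further along tool x, with yaw -0.4°. I'll advance 45 mm (leaving a 30 mm overhang) and lower to just above contact.

Call:
{"api": "servo_tool", "payload": {"plan": [[1,[15,-4,0],-0.4],[1,[32,-8,0],-0.4],[1,[43.7,-10.7,-5],-0.4],[1,[43.7,-10.7,-18],-0.4],[1,[43.7,-10.7,-31],-0.4],[1,[43.7,-10.7,-41],-0.4],[1,[43.7,-10.7,-46],-0.4],[1,[43.7,-10.7,-48],-0.4],[1,[43.7,-10.7,-48],-0.4],[1,[43.7,-10.7,-48],-0.4]]}}

```text
t: 6.08
ee_pos: [439.8, 70.3, 71.3]
orientation: [-3.118, 0.387, -0.0]
ft_force: [0.1, 0.7, -6.5]
width: 31.7
grasp_force: 30.0
```

Call:
{"api": "servo_tool", "payload": {"plan": [[1,[0,0,-0.5],0],[1,[0,0,-1],0],[1,[0,0,-1.5],0],[1,[0,0,-1.5],0],[1,[0,0,-1.5],0]]}}

```text
t: 6.5
ee_pos: [439.6, 70.3, 69.8]
orientation: [-3.118, 0.387, -0.001]
ft_force: [-0.2, 0.6, -7.6]
width: 31.5
grasp_force: 30.0
```

Call:
{"api": "servo_tool", "payload": {"plan": [[1,[0,0,-0.5],0],[1,[0,0,-0.5],0],[1,[0,0,-0.5],0]]}}

```text
t: 6.75
ee_pos: [439.5, 70.3, 69.2]
orientation: [3.118, -0.387, -0.0]
ft_force: [0.5, -0.5, -7.8]
width: 31.8
grasp_force: 30.0
```

Call:
{"api": "servo_tool", "payload": {"plan": [[1,[0,0,-0.4],0],[1,[0,0,-0.4],0],[1,[0,0,-0.4],0]]}}

```text
t: 7.0
ee_pos: [439.5, 70.3, 69.1]
orientation: [-3.118, 0.387, -0.0]
ft_force: [-3.0, -0.9, 3.6]
width: 31.7
grasp_force: 30.0
```

Call:
{"api": "servo_tool", "payload": {"plan": [[1,[0,0,-0.4],0],[1,[0,0,-0.4],0],[1,[0,0,-0.4],0]]}}

```text
t: 7.25
ee_pos: [439.6, 70.3, 69.1]
orientation: [-3.118, 0.387, -0.0]
ft_force: [-3.9, -0.8, 11.3]
width: 31.6
grasp_force: 30.0
```

Contact made (about 18 N down). I'll measure the remaining slide and lateral offset at close range.

```bash
cat > s.py <<'E'
from m import *
import sys
c=ctrl.get_obs(); im=ctrl.get_image("wrist"); cv2.imwrite(sys.argv[1],im); G=im[...,1]
print(c["t"],c["ee_pos"],tooly(c),c["ft_force"])
print("col",edges(G[:,248:268].mean(1)[:230],4))
for r in map(int,sys.argv[2:]): print(r,edges(G[r-1:r+2].mean(0)[190:330],10))
E
python3 s.py pics/w3.png 90 100 110 120 130 140 150 170 180 190 200
```

```text
7.25 [439.57001921  70.31429369  69.10017555] -104.16317216973754 [-3.88550034 -0.84790647 11.27145004]
col [(92.29, -20.1), (109.34, 49.8), (161.97, -27.3), (168.83, 25.3), (211.42, -15.0)]
90 []
100 [(15.5, -20.0), (21.27, 21.6), (34.43, -20.5), (99.4, 20.9), (112.3, -20.9), (118.44, 19.5)]
110 [(15.82, -20.2), (24.38, 11.4), (31.59, -11.4), (39.72, 33.4), (93.88, -30.6), (101.81, 13.2), (109.55, -10.3), (118.04, 21.0)]
120 [(16.23, -20.3), (39.7, 50.0), (93.93, -52.7), (117.54, 18.5)]
130 [(16.69, -21.4), (39.95, 49.1), (93.7, -48.6), (117.09, 19.8)]
140 [(17.08, -20.2), (40.25, 46.7), (93.3, -47.3), (116.75, 19.2)]
150 [(17.59, -19.7), (40.46, 46.1), (93.06, -49.9), (116.14, 20.2)]
170 [(18.56, -19.9), (36.79, 40.9), (97.88, -42.9), (115.16, 20.5)]
180 [(18.88, -20.4), (36.86, 46.7), (97.77, -48.3), (114.89, 20.3)]
190 [(19.31, -18.8), (36.81, 50.2), (97.72, -47.8), (114.25, 16.1)]
200 [(19.66, -12.5), (37.16, 47.4), (97.36, -50.3), (114.01, 15.4)]
```

View pics/w3.png

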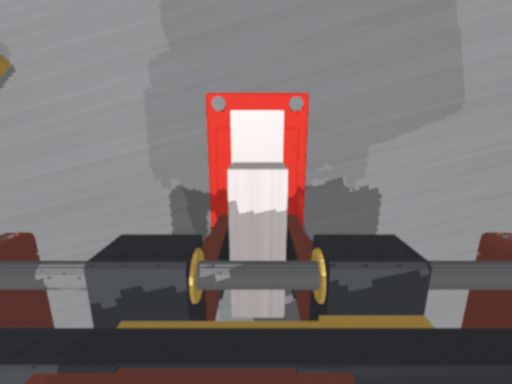

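The view shows the held block resting on the lower one with its end at v≈162. The lower block's exposed end is at v≈109.

```bash
cat > t.py <<'E'
from m import *
c=ctrl.get_obs(); Rt=cv2.Rodrigues(c["orientation"])[0]
def T(z,px): return np.round(((ray("wrist",px,z,c)-c["ee_pos"])@Rt)[:,:2],2).tolist()
E
python3 - <<'E'
from t import *
print("ends z50",T(50,[(257,109.34),(257,161.97)]),"top end",T(80,[(257,168.83)]))
print("low L",T(50,[(229.7,120),(230.25,140),(230.46,150)]),"R",T(50,[(283.93,120),(283.3,140),(283.06,150)]))
print("up L",T(80,[(226.79,170),(227.16,200)]),"R",T(80,[(287.88,170),(287.36,200)]))
E
```

```text
ends z50 [[74.61, -0.22], [43.08, -0.18]] top end [[43.38, -0.17]]
low L [[68.43, -16.7], [56.57, -16.64], [50.48, -16.64]] R [[68.49, 16.05], [56.63, 15.97], [50.54, 15.97]]
up L [[42.74, -15.81], [26.62, -16.03]] R [[42.79, 15.83], [26.68, 16.03]]
```

Call:
{"api": "servo_tool", "payload": {"plan": [[1,[3,-0.7,0],0],[1,[6,-1.4,0],0],[1,[9.5,-2.2,0],0],[1,[13,-3,0],0],[1,[16.5,-3.9,0],0],[1,[20,-4.8,0],0],[1,[23.5,-5.6,0],0],[1,[26.5,-6.3,0],0],[1,[29.2,-7,0],0],[1,[29.2,-7,0],0]]}}

```text
t: 8.13
ee_pos: [467.4, 63.4, 69.1]
orientation: [3.117, -0.388, -0.004]
ft_force: [-8.4, 1.6, 15.2]
width: 31.8
grasp_force: 30.0
```

Call:
{"api": "servo_tool", "payload": {"plan": [[1,[0,0,0],0],[1,[0,0,0],0]]}}

```text
t: 8.3
ee_pos: [467.4, 63.4, 69.1]
orientation: [3.117, -0.388, -0.004]
ft_force: [-7.8, 1.2, 14.7]
width: 32.0
grasp_force: 30.0
```

```bash
python3 s.py pics/w4.png 130 150 170 180 190 200
python3 - <<'E'
from h import *
im=cv2.imread("pics/w4.png")[90:240,180:340]; s=ctrl.get_image("side"); cv2.imwrite("pics/s4.png",s)
t=ctrl.get_image("top"); cv2.imwrite("pics/t4.png",t)
a=cv2.resize(im,(480,450),interpolation=cv2.INTER_CUBIC); b=cv2.resize(s[190:270,260:350],(320,284),interpolation=cv2.INTER_CUBIC)
o=np.zeros((450,800,3),np.uint8); o[:,:480]=a; o[:284,480:]=b; cv2.imwrite("pics/c4.png",o)
E
```

```text
8.3 [467.41619436  63.38343884  69.06189659] -104.17590382964853 [-7.79270049  1.2014307  14.74550888]
col [(131.97, -21.2), (152.07, 20.8), (157.64, 27.7), (162.29, -26.9), (169.04, 25.9), (211.27, -15.7)]
130 []
150 [(17.66, -20.4), (25.98, 10.1), (101.0, 10.2), (116.32, 20.0)]
170 [(18.59, -21.0), (36.67, 40.0), (97.88, -44.3), (115.49, 19.2)]
180 [(18.85, -20.6), (36.81, 46.8), (97.79, -48.9), (115.07, 21.7)]
190 [(19.61, -19.7), (36.79, 51.7), (97.73, -48.5), (114.45, 15.2)]
200 [(19.84, -12.9), (37.07, 50.1), (97.38, -50.9), (114.02, 15.8)]
```

View pics/c4.png

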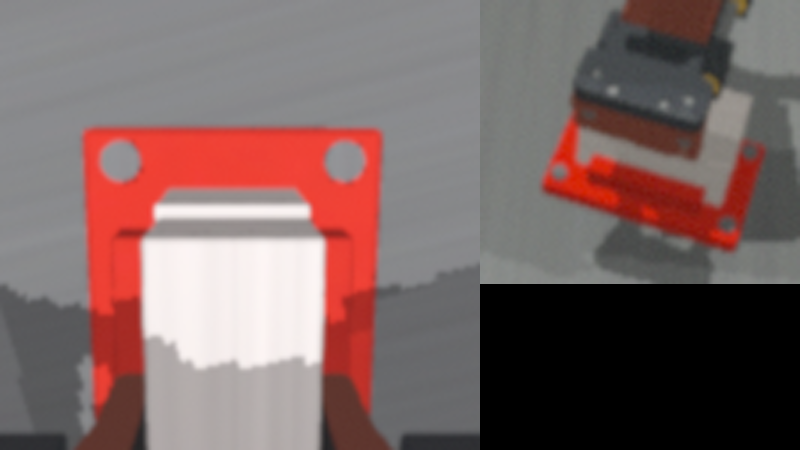

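The lower block still shows a sliver of about 4.6 px at the end (v 157.6 to 162.3). Computing what remains.

Run:
```python
from t import *
print(T(50,[(257,157.64),(257,162.29)]),T(80,[(257,169.04)]))
G=cv2.imread("pics/w4.png")[...,1]
for r in (159,160): print(edges(G[r:r+1].mean(0)[190:330],6), T(50,[(190,r)]))
print(T(50,[(231.5,160),(283.4,160)]), "up",T(80,[(226.8,180),(287.8,180)]))
```

```text
[[45.81, -0.18], [42.9, -0.17]] [[43.29, -0.17]]
[(17.99, -20.8), (40.74, 47.8), (93.03, -48.4), (116.06, 20.6)] [[44.89, -42.01]]
[(18.12, -20.6), (40.7, 49.0), (93.08, -49.4), (116.09, 20.4)] [[44.26, -42.05]]
[[44.31, -16.12], [44.36, 16.33]] up [[37.5, -15.93], [37.55, 15.93]]
```

Call:
{"api": "servo_tool", "payload": {"plan": [[1,[0.9,-0.1,0],0],[1,[1.8,-0.2,0],0],[1,[2.65,-0.4,0],0],[1,[2.65,-0.4,0],0],[1,[2.65,-0.4,0],0]]}}

```text
t: 8.87
ee_pos: [469.2, 63.0, 69.0]
orientation: [3.117, -0.388, -0.006]
ft_force: [-11.1, 1.5, 17.9]
width: 31.8
grasp_force: 30.0
```

```bash
python3 s.py pics/w5.png 170 200
python3 - <<'E'
from t import *
im=cv2.imread("pics/w5.png"); G=im[...,1]
print(np.round(G[148:174,248:268].mean(1)).astype(int))
print(T(50,[(257,162)]),T(80,[(257,169)]))
cv2.imwrite("pics/c5.png",cv2.resize(im[130:200,205:310],(750,500),interpolation=cv2.INTER_CUBIC))
E
```

```text
8.8667 [469.17659378  63.0330681   69.02279928] -104.1760782840205 [-11.09199942   1.46254216  17.89863837]
col [(134.28, -21.9), (154.39, 19.9), (159.85, 14.2), (163.14, -14.5), (169.11, 25.3), (211.14, -15.6)]
170 [(18.69, -21.4), (36.56, 42.8), (97.91, -48.1), (115.62, 19.2)]
200 [(19.87, -13.1), (37.02, 49.1), (97.38, -51.0), (114.09, 17.4)]
[ 65  64  64  64  65  70  91 121 139 143 142 144 162 190 192 161 144 143
 143 143 153 187 220 235 240 241]
[[43.09, -0.17]] [[43.33, -0.17]]
```

View pics/c5.png

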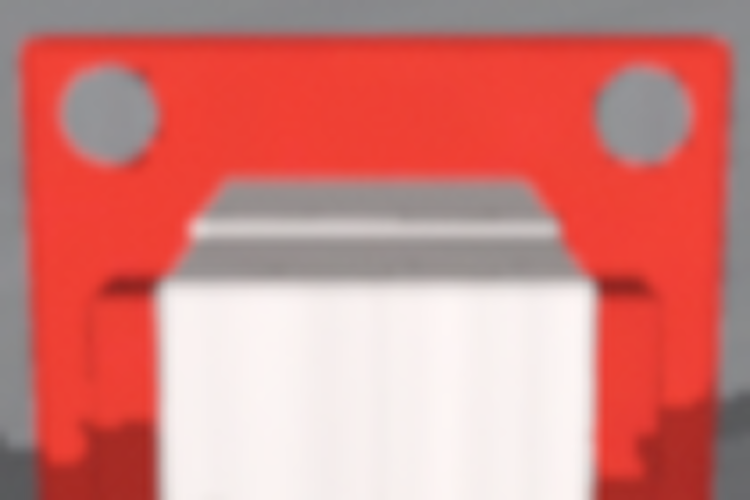

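About 0.85 mm remains, and the sides line up. Finishing the slide with slightly less pressure.

Call:
{"api": "servo_tool", "payload": {"plan": [[1,[0.6,-0.1,0.1],0],[1,[1.1,-0.3,0.2],0],[1,[1.1,-0.3,0.2],0],[1,[1.1,-0.3,0.2],0]]}}

```text
t: 9.25
ee_pos: [470.8, 62.7, 69.1]
orientation: [3.117, -0.388, -0.005]
ft_force: [-8.9, 1.7, 12.6]
width: 32.1
grasp_force: 30.0
```

```bash
python3 s.py pics/w6.png 158 170 200
python3 - <<'E'
from t import *
im=cv2.imread("pics/w6.png"); G=im[...,1]
print(np.round(G[148:174,248:268].mean(1)).astype(int))
E
```

```text
9.25 [470.81186437  62.74955576  69.05822547] -104.1744166529122 [-8.88964709  1.68430996 12.64663207]
col [(136.41, -20.9), (156.66, 20.5), (169.07, 25.6), (211.05, -15.5)]
158 [(18.25, -20.4), (45.07, 16.7), (89.45, -16.8), (116.17, 21.0)]
170 [(18.73, -22.2), (36.6, 41.6), (97.89, -45.2), (115.85, 19.7)]
200 [(20.0, -13.0), (36.96, 47.7), (46.1, 12.1), (97.37, -50.8), (114.17, 17.2)]
[ 65  65  65  64  64  64  65  67  83 115 137 142 141 140 140 141 142 143
 143 144 154 189 222 236 241 242]
```

It overshot by about 0.8 mm (target TCP x ≈ 470.0). Backing off gently.

Call:
{"api": "servo_tool", "payload": {"plan": [[1,[-0.7,0.2,0.2],0],[1,[-1.3,0.3,0.2],0],[1,[-1.3,0.3,0.2],0],[1,[-1.3,0.3,0.2],0]]}}

```text
t: 9.63
ee_pos: [470.8, 62.7, 69.1]
orientation: [3.117, -0.387, -0.001]
ft_force: [-6.0, -1.4, 7.6]
width: 31.9
grasp_force: 30.0
```

Call:
{"api": "servo_tool", "payload": {"plan": [[1,[-0.4,0.1,0],0],[1,[-0.8,0.2,0],0],[1,[-0.8,0.2,0],0]]}}

```text
t: 9.88
ee_pos: [470.7, 62.8, 69.0]
orientation: [3.117, -0.387, 0.001]
ft_force: [-2.7, -3.5, 5.5]
width: 32.2
grasp_force: 30.0
```

Call:
{"api": "servo_tool", "payload": {"plan": [[1,[-0.4,0.1,0],0],[1,[-0.4,0.1,0],0],[1,[-0.4,0.1,0],0]]}}

```text
t: 10.13
ee_pos: [470.8, 63.0, 69.1]
orientation: [3.118, -0.387, 0.002]
ft_force: [-0.4, -4.9, 4.9]
width: 31.9
grasp_force: 30.0
```

Call:
{"api": "servo_tool", "payload": {"plan": [[1,[-0.5,0.1,0],0],[1,[-0.5,0.1,0],0],[1,[-0.5,0.1,0],0]]}}

```text
t: 10.38
ee_pos: [470.7, 63.3, 69.1]
orientation: [-3.117, 0.387, -0.003]
ft_force: [1.5, -5.1, 4.3]
width: 32.1
grasp_force: 30.0
```

Call:
{"api": "servo_tool", "payload": {"plan": [[1,[-0.5,0.1,0],0],[1,[-0.5,0.1,0],0],[1,[-0.5,0.1,0],0]]}}

```text
t: 10.63
ee_pos: [470.2, 63.6, 69.1]
orientation: [-3.117, 0.387, -0.004]
ft_force: [4.7, -1.9, 3.4]
width: 31.8
grasp_force: 30.0
```

```bash
python3 s.py pics/w7.png 158 170 200
python3 - <<'E'
from t import *
print(c["ee_pos"],c["ft_force"])
im=cv2.imread("pics/w7.png"); G=im[...,1]
print(np.round(G[148:174,248:268].mean(1)).astype(int))
E
```

```text
10.6333 [470.24251004  63.60725743  69.09826703] -104.17359012531647 [ 4.69107849 -1.88108551  3.42096591]
col [(135.97, -21.2), (156.05, 20.7), (168.92, 26.0), (211.92, -14.6)]
158 [(19.56, -20.8), (45.87, 17.5), (90.84, -16.9), (117.18, 20.8)]
170 [(19.86, -21.9), (36.61, 43.3), (97.89, -48.7), (116.83, 19.6)]
200 [(21.05, -13.1), (37.1, 50.8), (97.33, -51.0), (115.16, 17.4)]
[470.21359192  63.63915038  69.10605224] [ 4.62738958 -2.0717337   4.64329331]
[ 64  64  64  64  64  64  64  73 101 128 140 141 140 140 140 141 142 143
 143 143 158 196 227 239 241 241]
```

Along the length it is nearly right, but it drifted about 0.75 mm sideways. Nudging it back.

Call:
{"api": "servo_tool", "payload": {"plan": [[1,[0,-0.5,0.1],0],[1,[0,-1,0.1],0],[1,[0,-1,0.1],0],[1,[0,-1,0.1],0]]}}

```text
t: 11.02
ee_pos: [469.6, 62.9, 69.1]
orientation: [-3.116, 0.388, -0.002]
ft_force: [3.8, 3.5, 4.3]
width: 31.9
grasp_force: 30.0
```

```bash
python3 s.py pics/w8.png 158 170 200
python3 - <<'E'
from t import *
print(c["ee_pos"],c["ft_force"])
im=cv2.imread("pics/w8.png"); G=im[...,1]
print(np.round(G[148:174,248:268].mean(1)).astype(int))
E
```

```text
11.0167 [469.61435078  62.9436784   69.08251122] -104.2040966823479 [3.79326894 3.46960084 4.29800479]
col [(135.27, -21.8), (155.34, 20.2), (168.94, 26.0), (211.79, -15.9)]
158 [(18.49, -20.5), (44.16, 17.8), (90.28, -18.3), (116.17, 21.0)]
170 [(18.88, -21.7), (36.7, 45.6), (97.96, -48.5), (115.91, 20.1)]
200 [(20.13, -13.2), (37.14, 50.2), (97.36, -51.1), (114.27, 16.7)]
[469.62515273  62.9658092   69.08075784] [3.71283681 2.24215059 4.02618819]
[ 65  64  64  64  64  64  70  92 122 139 142 142 141 140 140 141 142 142
 142 143 157 194 226 238 241 241]
```

Lateral and end alignment are now within about 0.2 mm. Releasing, then lifting straight up.

Call:
{"api": "servo_tool", "payload": {"plan": [[0.4,[0,0,0],0],[0.4,[0,0,0],0],[0.2,[0,0,0],0],[0,[0,0,0],0],[0,[0,0,0],0],[0,[0,0,0],0],[0,[0,0,0],0]]}}

```text
t: 11.65
ee_pos: [468.8, 62.3, 68.8]
orientation: [3.118, -0.387, -0.001]
ft_force: [1.3, -0.5, -0.1]
width: 74.8
grasp_force: 0.0
```

Call:
{"api": "servo_tool", "payload": {"plan": [[0,[0,0,10],0],[0,[0,0,30],0],[0,[0,0,60],0],[0,[-20,5,90],0],[0,[-45,12,100],0],[0,[-70,18,100],0],[0,[-70,18,100],0],[0,[-70,18,100],0],[0,[-70,18,100],0]]}}

```text
t: 12.4
ee_pos: [399.9, 80.5, 169.5]
orientation: [-3.117, 0.387, -0.003]
ft_force: [0.5, -0.1, -0.4]
width: 87.8
grasp_force: 0.0
```

Run:
```python
from h import *
o=ctrl.get_obs(); w=ctrl.get_image("wrist"); s=ctrl.get_image("side"); t=ctrl.get_image("top"); cv2.imwrite("pics/w9.png",w);cv2.imwrite("pics/t9.png",t);cv2.imwrite("pics/s9.png",s)
print(o["t"],o["ee_pos"],o["width"]); wrects(w,o,(80,)); 
print("top"); wrects(t,None,(80,),"top",150,80)
a=cv2.resize(w[20:220,160:360],(400,400),interpolation=cv2.INTER_CUBIC); b=cv2.resize(s[190:270,270:350],(400,400),interpolation=cv2.INTER_CUBIC)
cv2.imwrite("pics/c9.png",np.hstack([a,b]))
```

```text
12.4 [399.93008987  80.48437183 169.50070951] 87.77859857537686
[265 118] 80 [468.4  63.1] [31.6 89.2] yaw 166.0
top
[478 308] 80 [ 331.5 -516.7] [ 24.5 132.6] yaw 95.7
[ 89 333] 80 [299.5 326.7] [ 16.1 197. ] yaw 168.0
[ 99 331] 80 [300.8 306.7] [ 18.8 200.9] yaw 169.1
[150 319] 80 [310.5 188. ] [232.5 185.8] yaw 1.6
[209 272] 80 [355.9  76.2] [ 46.7 318.9] yaw 174.0
[349 188] 80 [ 597.  -246.5] [24.8 66.8] yaw 166.1
[293 144] 80 [ 704.2 -124.9] [66.9 25.1] yaw 30.2
[429  52] 80 [ 938.6 -509.2] [303.3  64.8] yaw 89.6
[84 33] 80 [987.5 404.4] [167.1 316. ] yaw 90.0
```

View pics/c9.png

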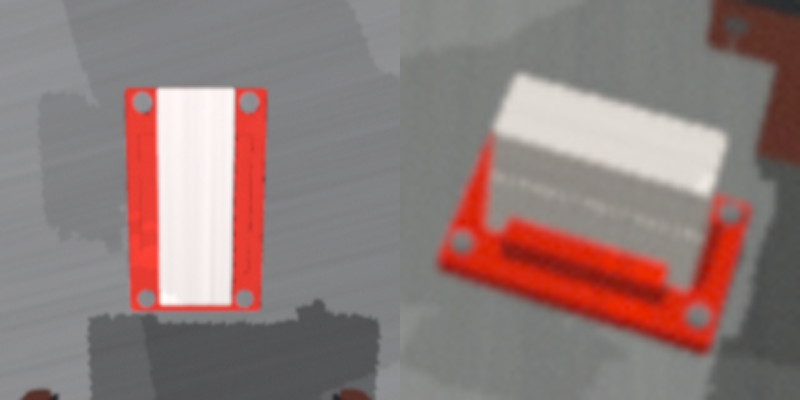

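The block is released and sits flush on the lower one: the stack's side and end edges run continuously, with only a hairline seam at side-crop row ~190. Handing in.

```bash
python3 -c "
from workcell import ctrl; print(ctrl.close_job())"
```

```text
the job is handed in; nothing more can be done
None
```

The largest loose steel block is stacked flush on the holder's block and released, with the job handed in at about 12.5 s. It was laid with about 31 mm overhang and slid along in contact. The slide ran 0.8 mm past flush, so I nudged it back; the last check before release put it flush to about 0.2 mm. I did not move the brass or green blocks.

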